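# Hang the copper-scrap can on the scrap bin's bent lip

## Robot

A 6-joint arm with a two-finger parallel gripper is mounted at the origin on the work surface. World frame = base frame: x ahead of the robot, y to its left, z up, the work surface at z = 0. Lengths are in m, angles in rad, forces in N, time in s.
With the tool pointing down it reaches from about 0.35 to 0.725 m from the base axis. Payload 6 kg.
Tool frame: the origin (TCP) lies at the very end of the fingers, on their centre line; the grasp point (between the pads) lies 19 mm behind it; z points along the fingers, y is the direction in which the jaws open and shut (so a half turn about z gives the same grasp; the last joint's range is limited). The gripper opens to 85 mm and grips with 20 to 120 N. Pads are 22 mm wide; open, the fingers measure 114 mm over their backs; the gripper's body (76 mm by 85 mm) begins 54 mm behind the grasp point. The pads swing forward as they close: fully open they stand 13 mm farther back than shut.
Start: joints at [1.491, 0.04, 0.085, 0, -1.615, -0.334], TCP at [0.241, 0.549, 0.231] pointing down, gripper open.
Joint ranges: [-2.56, 2.56], [-1.29, 2.01], [-1.08, 1.49], [-3.29, 1.98], [-2.81, -0.18], [-2.99, 2.99]. Speed limits (rad/s): [2.57, 2.57, 3.01, 3.14, 3.14, 3.14].

## Interface

Orientations are given as [roll, pitch, yaw] about the fixed x, y, z axes, in that order (R = Rz(yaw) Ry(pitch) Rx(roll)).
In Python, from workcell import ctrl, get_image, camera_model, order, finder gives the robot as it stands.
- The arm moves only by the tool servo_tool, never from a script. Its argument "plan" is a list of rows, each a list of 4 numbers: the shift along the world's x, y, z in mm, then the turn about the world's z in degrees. In form: [[tx, ty, tz, yaw], ...]. A call has 1 to 8 rows; each row shifts and turns the pose as measured when the row begins; what a row does not reach is not made up. A row lasts 1/8 s, in which the tool goes at most 62.5 mm and 10.7 degrees, less where a joint would pass 70% of its speed; a pose out of reach is approached as far as the arm can. A call is refused whole if a number of a shift passes 62.5 or a number of a turn 10.7, either way. A call with a gripper value outside its range is refused whole. "jaw" is the closure, from -1 (fully open) to 1 (shut), so that 0 is half open, set as the call begins (left out, the last holds). The fingers move at their own pace and stop on an object; "force" is the grip in N (left out, the last holds). Time passes only in rows, so rows that do not move let the fingers close. It gives the time, the measured TCP pose, the force and the opening at its end, in the units of the state.
- ctrl.get_state(): the state, without advancing time (a new reading comes with each control period).
- get_image(name): name is "side" or "top" or "wrist"; returns the picture (420x560x3 uint8, red, green, blue); there is no depth.
- camera_model(name): a dict with "mtx" (3x3 intrinsics, pixels), "cam_to_world" (4x4, takes a point from camera to world coordinates). Camera axes: x right, y down, z forward; pixel columns grow to the right and rows downward; lengths in m; the calibration is good to about 2 mm. A picture is of the moment at which its call begins: read the wrist's pose just before it. camera_model takes no time and is no camera call; for the wrist camera it gives the pose at the moment of the call.
- order.sign_off(): hands the job in, once; it reports no verdict.
Trained networks look in the newest picture that a camera, given by its name, has taken for a name from the list of things; names that differ only in an ending like _2 or _b are one class to them, and where a whole thing is asked for, a point or a joint stands for the part that bears it (a point fixed in the world has none). Each returns a list of dicts, best first, with "score" (0 to 1); they miss things now and then, are a little off and sometimes report something else, mostly with a low value. They report only what shows in the picture. A call takes as long as a camera call. They do not tell look-alikes from the thing itself.
- finder.boxes_of(camera, name): "location" ([column, row] in pixels, amid what is visible of it).
- finder.regions_of(camera, name): "pixels" (420x560 bool, what is visible of it) and "location" ([column, row] in pixels, amid what is visible of it).
- finder.mark_of(camera, name): "location" ([column, row] in pixels: a listed point, or the origin of a listed thing).
The state is a dict: "time": time; "joint_positions": joint angles; "qvel": joint speeds; "tau": joint torques, N m; "tcp_pos": TCP position; "eef_rot": TCP orientation; "contact_force": force on the tool from outside, world axes, zero at the start; "wrist_torque": the same for the moment, N m; "finger_gap": finger opening in m.
Only numpy, scipy, OpenCV 4.12 (cv2) and the standard library are available. Lean on these libraries where they do the work, as an engineer would, in place of code of your own. Each camera call takes 0.05 s, during which the arm holds its last target. There are 200 camera calls.

## Task

Hang the open steel can by its strap hook over the lip of the blue scrap bin's front side, the one facing the robot, with the hook fully down on the lip; that sheet is thin and bent, so feel for it and ease the can on gently instead of forcing it, keeping the can upright. Once the can hangs there by itself, drop the worn copper nozzle into it, and leave the other things on the bench where they are.

Things in the scene. Friction and masses are not known exactly. Their poses are not given: they have to be found in the camera images.
- bin: Blue sheet-steel scrap bin, heavy, immovable: 200 mm deep (x), 300 wide (y), 200 high. Origin: centre of its underside, z up; its front is the -x side, towards the robot. Side walls 3 mm thick, each with a lifting handle standing out 26 mm. Offcuts inside lie below 135 mm.
- bin_front (a point): A point on the bin, 100 mm in front of its middle, 200 mm up; where the top middle of the front sheet would be if straight; axes as the bin's. The sheet (4 mm, 290 wide, the lip a flat folded hem 5 thick) is bent about its bottom edge, by a different amount each time, not measured: the lip is up to 13 mm nearer (-x) or farther (+x) than this point. It springs about 20 N per mm at the lip.
- can_center (a point): Open sheet-steel can with a hook on its back, about 0.3 kg: 80 mm deep (x), 60 wide (y), 90 high, walls 2.5, mouth 75 x 55. The point is its centre, half-way up, 45 mm above its underside; z up, +x the back with the hook. Grip it from above across its 60 mm width, near the top. The can without a hook is another one.
- can_hook (a point): Middle of the underside of the can's hook bridge, 48.5 mm behind (+x) and 41 above the can's centre; on the lip top when hung. Hook 40 mm wide: strap on the can's back (outer face 4.5 mm before this point, reaching 36 below it), bridge 4 thick, top flush with the can's edge, tongue 4 thick (inner face 4.5 mm beyond this point, reaching 26 below it). The slot is 9 mm wide.
- nozzle_center (a point): Worn copper gas nozzle of a welding torch, standing upright on the bench: a round tube 22 mm in diameter, tapering to 19 mm over the top 16 mm, 62 mm tall, 80 g. The point is its centre, 31 mm above its underside; z is its axis
- tin: Plain open steel can, 80 x 60 x 90 mm, without a hook: leave it alone. Origin: centre of its underside
- hammer: Chipping hammer lying on the bench, 235 mm long along its x, head (130 mm along y) at +x; leave it alone. Origin: on the bench under the handle, 155 mm from the head
- brush: Wire brush with a wooden back, lying bristles down, 255 mm long along its x, 26 mm wide, 28 mm high; leave it alone. Origin: on the bench, near its middle
- pliers: Pliers with orange grips, 190 mm long along x, 66 mm wide, 16 mm high; leave them alone. Origin: on the bench at the pivot
- discs: Grinding disc, 115 mm across, 12 mm high, lying flat; leave it alone. Origin: centre of its underside
- gel: White plastic jar with black lid, 70 mm across, 75 mm high; leave it alone. Origin: centre of its underside
- spool: Steel wire spool lying flat, 100 mm across, 45 mm high; leave it alone. Origin: centre of its underside
Not all that is in view belongs to the job. Leave any pink look-alike of the part that bears can_center alone.

How it is judged:
By the outcome, as a careful person would: the job done as asked, in the order asked, and still so for the second after the job is handed in, with the robot touching nothing.
It also fails if it takes over 72 s, if anything falls off the work surface, if the arm or the gripper's body presses on something with over 40 N, if the wrist force passes 120 N, or if a joint passes its speed limit or range.

## Working session

There is one attempt and no reset: what is moved stays moved. The work goes in short steps, Python scripts to look and compute and a tool call to move; the robot and the scene stay as the last step left them, time stands still between calls to the robot, and variables do not carry over. Pictures are saved under pics/ and viewed, about 8 in all and at most 12, crops included, and the job is handed in when it is done.

Besides the shell and the picture viewer there is one more tool, called after ">>>" as a command line: name --pt "numbers of a row" for each row, then --argument value for the rest. servo_tool: Moves the arm, as the interface text tells. Its arguments: {"type":"object","properties":{"plan":{"type":"array","items":{"type":"array","items":{"type":"number"}}},"jaw":{"type":"number"},"force":{"type":"number"}},"required":["plan"]}

```bash
mkdir -p pics; cat > h.py <<'E'
import numpy as np, cv2
from workcell import ctrl, get_image, camera_model, order, finder
def save(im,n): cv2.imwrite(f'pics/{n}.png', cv2.cvtColor(im,cv2.COLOR_RGB2BGR))
def ray(cam,px,M=None):
    M=M or camera_model(cam); T=np.array(M['cam_to_world']); d=np.linalg.inv(M['mtx'])@[px[0],px[1],1]
    return T[:3,3],T[:3,:3]@d
def at(cam,px,z,M=None):
    o,d=ray(cam,px,M); return o+d*(z-o[2])/d[2]
def tri(a,b):
    A=np.zeros((3,3));B=np.zeros(3)
    for o,d in (a,b):
        d=d/np.linalg.norm(d);P=np.eye(3)-np.outer(d,d);A+=P;B+=P@o
    return np.linalg.solve(A,B)
def proj(cam,p,M=None):
    M=M or camera_model(cam);T=np.linalg.inv(M['cam_to_world']);c=T[:3,:3]@p+T[:3,3];u=np.array(M['mtx'])@c;return u[:2]/u[2]
E
python3 - <<'E'
from h import *
ims=[get_image('top'),get_image('side')]
save(ims[0],'top0');save(ims[1],'side0')
Z=dict(can_center=.045,can_hook=.086,nozzle_center=.031,bin_front=.2,tin=0)
for n,z in Z.items():
    for c in('top','side'):
        for r in finder.mark_of(c,n)[:4]: print(n,c,round(r['score'],2),np.round(r['location'],1),np.round(at(c,r['location'],z),4))
for c in('top','side','wrist'):
    M=camera_model(c);print(c,np.round(M['cam_to_world'],3).tolist(),M['mtx'][0][0])
print(ctrl.get_state())
E
```

```text
can_center top 0.85 [361.  250.1] [ 0.4803 -0.2487  0.045 ]
can_center top 0.83 [309.5 248.3] [ 0.4852 -0.1019  0.045 ]
can_center side 0.76 [299.9 312.5] [ 0.4962 -0.2489  0.045 ]
can_center side 0.63 [321.6 298. ] [ 0.5564 -0.2351  0.045 ]
can_center side 0.6 [271.5 256.4] [ 0.4916 -0.0863  0.045 ]
can_hook top 0.57 [365.3 231.2] [ 0.532 -0.253  0.086]
can_hook side 0.97 [317.1 298.3] [ 0.5347 -0.2505  0.086 ]
can_hook side 0.75 [255.4 250.5] [ 0.4531 -0.0822  0.086 ]
nozzle_center top 0.57 [245.1 254. ] [0.4686 0.0834 0.031 ]
nozzle_center side 0.64 [240.6 213.1] [0.4674 0.0871 0.031 ]
bin_front top 0.72 [293.3 174.1] [ 0.669 -0.05   0.2  ]
bin_front top 0.7 [369.4 286.4] [ 0.3914 -0.2339  0.2   ]
bin_front top 0.62 [289.7 153. ] [ 0.7233 -0.0411  0.2   ]
bin_front side 0.84 [335.8 184. ] [ 0.6688 -0.0526  0.2   ]
tin top 0.8 [190.5 245.5] [0.4935 0.2494 0.    ]
tin side 0.7 [235.3 179.8] [0.5002 0.2462 0.    ]
top [[0.002, -0.994, 0.111, 0.471], [-1.0, -0.001, 0.01, -0.01], [-0.01, -0.111, -0.994, 1.159], [0.0, 0.0, 0.0, 1.0]] 387.38352409695807
side [[0.926, -0.286, 0.247, 0.31]
[... 225 characters left out ...]
.0]] 324.0790509672477
{'time': 0.6, 'joint_positions': array([ 1.49071311e+00,  4.01534297e-02,  8.48075844e-02, -2.27190161e-06,
       -1.61550410e+00, -3.33715101e-01]), 'qvel': array([ 0.00046651, -0.00115351,  0.00069509, -0.00017151, -0.00061862,
        0.00016629]), 'tau': array([ 1.14380378e-03, -3.67721128e+01,  3.47287095e+01,  6.93010703e+00,
       -1.13874583e-03,  3.88786219e-06]), 'tcp_pos': array([0.24121889, 0.5493485 , 0.23129134]), 'eef_rot': array([ 3.14154125e+00, -1.54178842e-05, -4.13798218e-01]), 'contact_force': array([ 0.47168205, -0.36703116, -0.14310463]), 'wrist_torque': array([1.19683874e-02, 1.69826248e-02, 4.75261541e-05]), 'finger_gap': 0.08555316174707543}
```

View pics/top0.png

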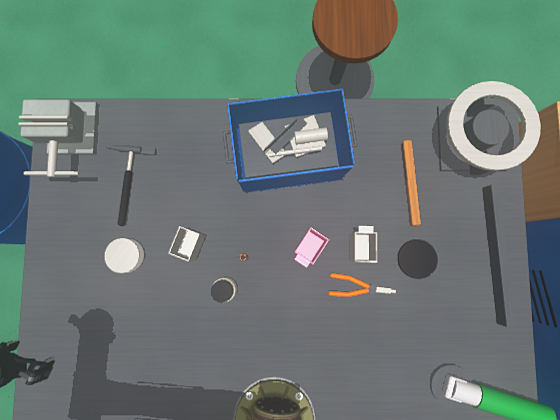

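View pics/side0.png

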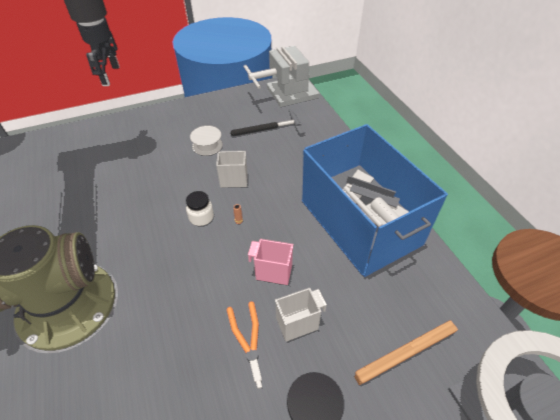

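In the top view the candidates for the hooked can are:
- the pink look-alike with a hook at (311,247)
- the plain tin at (186,243)
- the grey can at (365,246), whose tab points to the bin

I choose the grey can at (365,246). The nozzle is at (244,257). The bin's front lip runs from about (245,190) to (353,178). I'll move above the can for a closer check.

>>> servo_tool --pt "16 -50 2 1.2" --pt "16 -50 2 1.2" --pt "16 -50 2 1.2" --pt "16 -50 2 1.2" --pt "16 -50 2 1.2" --pt "16 -50 2 1.2" --pt "16 -50 2 1.2" --pt "16 -50 2 1.2" --jaw -1 --force 40

```text
time: 1.6
tcp_pos: [0.3698, 0.1391, 0.2463]
eef_rot: [-3.141, -0.003, -0.234]
contact_force: [0.2, 0.6, -0.7]
finger_gap: 0.0854
```

>>> servo_tool --pt "16 -50 2 1.2" --pt "16 -50 2 1.2" --pt "16 -50 2 1.2" --pt "16 -50 2 1.2" --pt "16 -50 2 1.2" --pt "16 -50 2 1.2" --pt "16 -50 2 1.2" --pt "16 -50 2 1.2"

```text
time: 2.6
tcp_pos: [0.4994, -0.2757, 0.2658]
eef_rot: [-3.137, -0.011, -0.06]
contact_force: [1.1, 0.9, 0.5]
finger_gap: 0.0855
```

```bash
python3 - <<'E'
from h import *
M=camera_model('wrist');im=get_image('wrist');save(im,'w1')
for n,z in dict(can_center=.045,can_hook=.086).items():
    for r in finder.mark_of('wrist',n)[:3]: print(n,round(r['score'],2),np.round(r['location'],1),np.round(at('wrist',r['location'],z,M),4))
print(ctrl.get_state()['tcp_pos'])
# bin from top+side
for c in('top','side'):
    get_image(c)
    for r in finder.mark_of(c,'bin')[:2]: print('bin',c,r['score'],at(c,r['location'],0))
E
```

```text
can_center 0.95 [261.  198.3] [ 0.4879 -0.2482  0.045 ]
can_center 0.94 [137.4 203.3] [ 0.4905 -0.105   0.045 ]
can_hook 0.92 [258.7 158.1] [ 0.5371 -0.2527  0.086 ]
can_hook 0.91 [ 95.6 250.8] [ 0.4499 -0.071   0.086 ]
[ 0.49897793 -0.27578808  0.26386879]
bin top 0.91 [ 0.76645824 -0.04052701  0.        ]
bin side 0.89 [ 0.77670618 -0.04556327  0.        ]
```

View pics/w1.png

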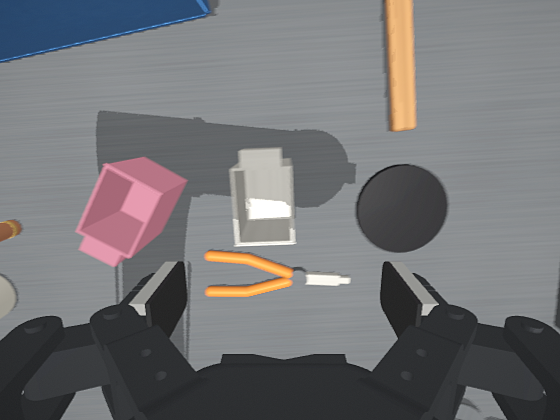

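The close view confirms the grey can: its hook tab at (260,157) points to the bin, and its body is around (263,205). The pink look-alike is at (130,205). Next I'll measure the can's yaw from its rim edges.

```bash
python3 - <<'E'
from h import *
M=camera_model('wrist');im=get_image('wrist')
R=[r for r in finder.regions_of('wrist','can_center') if abs(r['location'][0]-262)<30][0]
ys,xs=np.nonzero(R['pixels']);P=np.array([at('wrist',p,.09,M)[:2] for p in zip(xs,ys)])
# rim front edge and sides fitted in rectified (z=.09) plane
S=2000;o=np.array([.40,-.34]);m=np.zeros((400,400),np.uint8)
print(len(xs),P.min(0),P.max(0))
c,s,a=cv2.minAreaRect((P*1000).astype(np.float32));print(c,s,a)
for q in [(235,246),(295,243),(231,168),(292,158),(240,150),(282,149)]:print(q,np.round(at('wrist',q,.09,M)[:2],4))
crop=im[130:260,210:320];save(cv2.resize(crop,None,fx=4.5,fy=4.5,interpolation=cv2.INTER_CUBIC),'w1c')
E
```

```text
5558 [ 0.44609571 -0.28239699] [ 0.54776386 -0.22019496]
(496.8735046386719, -251.27407836914062) (61.335296630859375, 101.77263641357422) 89.18058013916016
(235, 246) [ 0.4476 -0.2182]
(295, 243) [ 0.4472 -0.2812]
(231, 168) [ 0.5291 -0.2222]
(292, 158) [ 0.5353 -0.2828]
(240, 150) [ 0.546  -0.2327]
(282, 149) [ 0.5445 -0.2735]
```

View pics/w1c.png

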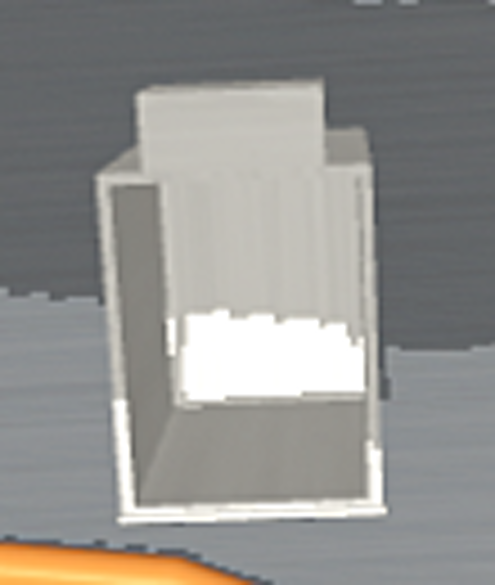

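>>> servo_tool --pt "-9 26 -20 1.6" --pt "0 0 -40 0" --pt "0 0 -40 0" --pt "0 0 -30 0" --pt "0 0 0 0"

```text
time: 3.68
tcp_pos: [0.4902, -0.2418, 0.1366]
eef_rot: [-3.138, -0.02, -0.023]
contact_force: [-0.7, -0.3, 0.6]
finger_gap: 0.0852
```

>>> servo_tool --pt "0 -8 -30 0" --pt "0 0 -25 0" --pt "0 0 -18 0" --pt "0 0 -10 0" --pt "0 0 0 0"

```text
time: 4.3
tcp_pos: [0.4946, -0.2497, 0.061]
eef_rot: [3.141, -0.033, -0.019]
contact_force: [0.2, -0.3, 0.8]
finger_gap: 0.0853
```

>>> servo_tool --pt "-4 0 -4 0" --pt "0 0 -4 0" --pt "0 0 -4 0" --pt "0 0 0 0"

```text
time: 4.8
tcp_pos: [0.4914, -0.25, 0.0505]
eef_rot: [3.14, -0.036, -0.019]
contact_force: [0.1, -0.3, 0.2]
finger_gap: 0.0856
```

>>> servo_tool --pt "0 0 0 0" --pt "0 0 0 0" --pt "0 0 0 0" --pt "0 0 0 0" --pt "0 0 0 0" --jaw 1 --force 40

```text
time: 5.42
tcp_pos: [0.4916, -0.2503, 0.0509]
eef_rot: [3.14, -0.037, -0.019]
contact_force: [0.6, -0.9, -0.0]
finger_gap: 0.0597
```

>>> servo_tool --pt "0 0 15 0" --pt "0 0 20 0" --pt "0 0 30 0" --pt "0 0 30 0" --pt "0 0 30 0" --pt "0 0 25 0" --pt "0 0 15 0" --pt "0 0 0 0"

```text
time: 6.42
tcp_pos: [0.4889, -0.2489, 0.2229]
eef_rot: [-3.141, -0.033, -0.019]
contact_force: [0.5, 0.7, -3.9]
finger_gap: 0.0598
```

>>> servo_tool --pt "10 25 2 0.8" --pt "14 30 2 0.8" --pt "16 30 2 0.8" --pt "18 30 0 0.8" --pt "18 30 0 0.8" --pt "16 25 0 0.8" --pt "12 15 0 0.7" --pt "0 0 0 0"

```text
time: 7.42
tcp_pos: [0.5918, -0.0569, 0.217]
eef_rot: [-3.137, -0.015, 0.079]
contact_force: [-0.3, -0.7, -2.9]
finger_gap: 0.0597
```

```bash
python3 - <<'E'
from h import *
s=ctrl.get_state();print(s['tcp_pos'],s['eef_rot'])
M=camera_model('wrist');im=get_image('wrist');save(im,'w2');np.save('w2M.npy',M,allow_pickle=True)
for n,z in dict(can_hook=s['tcp_pos'][2]+.0355,can_center=s['tcp_pos'][2]-.0055,bin_front=.2).items():
    for r in finder.mark_of('wrist',n)[:3]: print(n,round(r['score'],2),np.round(r['location'],1),np.round(at('wrist',r['location'],z,M),4))
E
```

```text
[ 0.59180895 -0.05687052  0.21703258] [-3.13721776 -0.01539081  0.07898734]
can_hook 0.92 [278.2 180.3] [ 0.6389 -0.0513  0.2525]
can_hook 0.3 [293.   87.8] [ 0.6686 -0.0538  0.2525]
can_center 0.57 [279.9 266.4] [ 0.5897 -0.0551  0.2115]
can_center 0.4 [293.3  86.9] [ 0.6739 -0.0545  0.2115]
bin_front 0.63 [289.8  88.4] [ 0.6746 -0.0531  0.2   ]
```

View pics/w2.png

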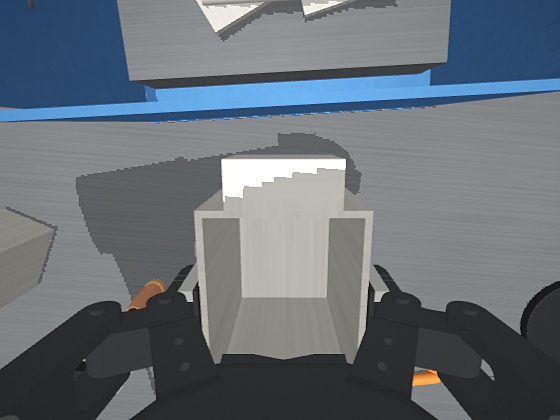

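The can is held square. In the wrist view its hook spans (222–346, 157–215), and the lip strip runs from about (0,115) to (560,85). I'll measure the hem edges from colour profiles.

```bash
python3 - <<'E'
from h import *
im=cv2.cvtColor(cv2.imread('pics/w2.png'),cv2.COLOR_BGR2RGB);M=np.load('w2M.npy',allow_pickle=True).item()
print(np.round(M['cam_to_world'],3).tolist())
for u in(60,220,290,360,480):
    print(u,[(v,*im[v,u]) for v in range(72,126,2)])
for u,v in((60,112),(290,100),(480,90),(222,157),(346,157)): print(u,v,at('wrist',(u,v),.2,M)[:2],at('wrist',(u,v),.2565,M)[:2])
E
```

```text
[[0.078, -0.966, -0.246, 0.656], [-0.997, -0.077, -0.016, -0.052], [-0.004, 0.246, -0.969, 0.361], [0.0, 0.0, 0.0, 1.0]]
60 [(72, np.uint8(41), np.uint8(72), np.uint8(109)), (74, np.uint8(41), np.uint8(71), np.uint8(110)), (76, np.uint8(43), np.uint8(72), np.uint8(111)), (78, np.uint8(43), np.uint8(72), np.uint8(110)), (80, np.uint8(42), np.uint8(71), np.uint8(110)), (82, np.uint8(42), np.uint8(73), np.uint8(110)), (84, np.uint8(42), np.uint8(72), np.uint8(109)), (86, np.uint8(44), np.uint8(72), np.uint8(111)), (88, np.uint8(42), np.uint8(72), np.uint8(110)), (90, np.uint8(42), np.uint8(72), np.uint8(110)), (92, np.uint8(43), np.uint8(73), np.uint8(111)), (94, np.uint8(41), np.uint8(72), np.uint8(109)), (96, np.uint8(41), np.uint8(71), np.uint8(109)), (98, np.uint8(44), np.uint8(73), np.uint8(111)), (100, np.uint8(43), np.uint8(73), np.uint8(111)), (102, np.uint8(42), np.uint8(72), np.uint8(110)), (104, np.uint8(40), np.uint8(72), np.uint8(109)), (106, np.uint8(45), np.uint8(80), np.uint8(123)), (108, np.uint8(95), np.uint8(162), np.uint8(224)), (110, np.uint8(92), np.uint8(157), np.
[... 5455 characters left out ...]
uint8(132), np.uint8(136), np.uint8(138)), (112, np.uint8(130), np.uint8(134), np.uint8(136)), (114, np.uint8(128), np.uint8(132), np.uint8(134)), (116, np.uint8(129), np.uint8(134), np.uint8(136)), (118, np.uint8(128), np.uint8(133), np.uint8(137)), (120, np.uint8(135), np.uint8(138), np.uint8(140)), (122, np.uint8(130), np.uint8(134), np.uint8(137)), (124, np.uint8(135), np.uint8(137), np.uint8(140))]
60 112 [0.65544656 0.05543351] [0.65548332 0.01778608]
290 100 [ 0.66944262 -0.05364963] [ 0.66458133 -0.05312246]
480 90 [ 0.6808064  -0.14191439] [ 0.67196826 -0.1104982 ]
222 157 [ 0.64027233 -0.02245816] [ 0.64561944 -0.03284672]
346 157 [ 0.64508109 -0.08335384] [ 0.64874534 -0.07243142]
```

>>> servo_tool --pt "8 0.5 0 1" --pt "8 0.5 0 1" --pt "8 0.5 0 1" --pt "7 0.5 0 0" --pt "0 0 0 0" --pt "0 0 0 0"

```text
time: 8.38
tcp_pos: [0.6245, -0.0578, 0.2188]
eef_rot: [-3.138, -0.018, 0.131]
contact_force: [-0.4, 0.5, -2.6]
finger_gap: 0.0594
```

```bash
cat > look.py <<'E'
import sys
from h import *
s=ctrl.get_state();z=s['tcp_pos'][2];print(s['tcp_pos'],s['eef_rot'],s['contact_force'])
M=camera_model('wrist');im=get_image('wrist');save(im,sys.argv[1])
for r in finder.mark_of('wrist','can_hook')[:1]: print(round(r['score'],2),np.round(r['location'],1),np.round(at('wrist',r['location'],z+.0355,M),4))
b=im[:,:,2].astype(int)-im[:,:,0]; v=(b>90).astype(np.uint8)   # bright blue hem
for u in (60,100,140,440,480,520):
    k=np.nonzero(v[:230,u])[0]
    if len(k):
        g=np.split(k,np.nonzero(np.diff(k)>1)[0]+1);g=max(g,key=len);m=(g[0]+g[-1])/2
        print(u,g[0],g[-1],np.round(at('wrist',(u,m),.2,M)[:2],4))
E
python3 look.py w3
```

```text
[ 0.62453718 -0.05780237  0.21881823] [-3.13751494 -0.01826361  0.13080878] [-0.41943209  0.52363688 -2.56467576]
0.83 [279.7 180.7] [ 0.6712 -0.0504  0.2543]
60 164 173 [0.6547 0.06  ]
100 164 173 [0.6573 0.0399]
140 164 173 [0.6599 0.0199]
440 163 173 [ 0.6799 -0.1296]
480 163 173 [ 0.6825 -0.1494]
520 163 172 [ 0.6853 -0.1692]
```

View pics/w3.png

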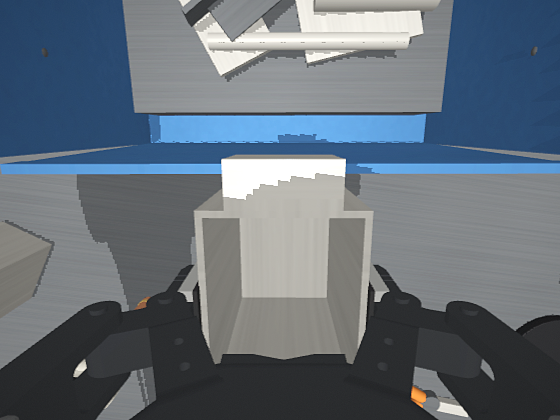

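Tool yaw and lip are parallel: the hem stays at rows 163–173 across the whole width. The hook is about 1.8 mm too far in +x. I'll correct that and descend gently.

>>> servo_tool --pt "-2 0 -5 0" --pt "0 0 -6 0" --pt "0 0 -6 0" --pt "0 0 0 0" --pt "0 0 0 0"

```text
time: 9.1
tcp_pos: [0.6217, -0.0577, 0.2006]
eef_rot: [-3.137, -0.018, 0.131]
contact_force: [-0.1, -0.2, -2.3]
finger_gap: 0.0593
```

```bash
python3 look.py w4
```

```text
[ 0.62173387 -0.05771699  0.20057031] [-3.13732603 -0.0182603   0.13104966] [-0.14671084 -0.23104182 -2.32231655]
0.92 [278.9 181.1] [ 0.6682 -0.05    0.2361]
60 161 172 [0.6564 0.0478]
100 161 172 [0.6588 0.03  ]
140 161 172 [0.6611 0.0122]
440 161 172 [ 0.6786 -0.1204]
480 161 172 [ 0.6809 -0.138 ]
520 161 171 [ 0.6834 -0.1556]
```

>>> servo_tool --pt "1 0 -3 0" --pt "0 0 -3 0" --pt "0 0 -3 0" --pt "0 0 -3 0" --pt "0 0 -3 0" --pt "0 0 0 0"

```text
time: 9.95
tcp_pos: [0.6228, -0.0577, 0.1844]
eef_rot: [-3.137, -0.018, 0.131]
contact_force: [-0.5, 0.2, -3.4]
finger_gap: 0.0597
```

```bash
python3 look.py w5
```

```text
[ 0.62284484 -0.05766381  0.18444662] [-3.13710743 -0.01819669  0.1309671 ] [-0.50780632  0.23374621 -3.39085669]
0.57 [281.3 180.1] [ 0.6697 -0.0507  0.2199]
60 168 180 [0.6577 0.0371]
100 168 180 [0.6597 0.0212]
140 112 142 [0.6801 0.0058]
440 110 126 [ 0.6984 -0.1079]
480 167 179 [ 0.6799 -0.1289]
520 167 179 [ 0.682  -0.1446]
```

>>> servo_tool --pt "0 0 -3 0" --pt "0 0 -3 0" --pt "0 0 -3 0" --pt "0 0 0 0"

```text
time: 10.55
tcp_pos: [0.623, -0.0576, 0.1754]
eef_rot: [-3.137, -0.019, 0.131]
contact_force: [0.1, -0.7, -2.6]
finger_gap: 0.0596
```

>>> servo_tool --pt "1 0 0 0" --pt "1 0 0 0" --pt "0 0 0 0"

```text
time: 10.92
tcp_pos: [0.6253, -0.0577, 0.1756]
eef_rot: [-3.137, -0.019, 0.131]
contact_force: [0.5, -0.3, -3.0]
finger_gap: 0.0593
```

>>> servo_tool --pt "1 0 0 0" --pt "1 0 0 0" --pt "0 0 0 0"

```text
time: 11.3
tcp_pos: [0.6261, -0.0577, 0.1758]
eef_rot: [-3.137, -0.016, 0.131]
contact_force: [-1.4, 0.8, -2.6]
finger_gap: 0.0594
```

>>> servo_tool --pt "1 0 0 0" --pt "1 0 0 0" --pt "0 0 0 0"

```text
time: 11.68
tcp_pos: [0.626, -0.0578, 0.176]
eef_rot: [-3.137, -0.011, 0.132]
contact_force: [-3.5, 0.7, -1.7]
finger_gap: 0.0595
```

>>> servo_tool --pt "-2 0 0 0" --pt "-2 0 0 0" --pt "-1 0 0 0" --pt "-1 0 0 0" --pt "0 0 0 0"

```text
time: 12.3
tcp_pos: [0.6224, -0.0577, 0.1758]
eef_rot: [-3.137, -0.018, 0.131]
contact_force: [1.3, -0.3, -3.8]
finger_gap: 0.0597
```

Both sides of the slot are felt: strap contact near x=0.626 and tongue contact near 0.6224. That matches the 4 mm of play. I'll centre the slot and lower.

>>> servo_tool --pt "1.5 0 0 0" --pt "0 0 -2 0" --pt "0 0 -2 0" --pt "0 0 -2 0" --pt "0 0 -2 0" --pt "0 0 0 0"

```text
time: 13.05
tcp_pos: [0.623, -0.0577, 0.167]
eef_rot: [-3.137, -0.015, 0.131]
contact_force: [0.3, 0.2, -2.3]
finger_gap: 0.0596
```

>>> servo_tool --pt "0 0 -1 0" --pt "0 0 -1 0" --pt "0 0 0 0"

```text
time: 13.42
tcp_pos: [0.6232, -0.0578, 0.1657]
eef_rot: [-3.137, -0.016, 0.132]
contact_force: [0.1, 0.4, -2.5]
finger_gap: 0.0596
```

>>> servo_tool --pt "0 0 -1 0" --pt "0 0 -1 0" --pt "0 0 0 0"

```text
time: 13.8
tcp_pos: [0.6237, -0.0579, 0.1655]
eef_rot: [-3.138, -0.019, 0.132]
contact_force: [-0.1, 0.0, -1.2]
finger_gap: 0.0595
```

>>> servo_tool --pt "0 0 -1 0" --pt "0 0 -1 0" --pt "0 0 0 0"

```text
time: 14.18
tcp_pos: [0.624, -0.058, 0.1653]
eef_rot: [-3.138, -0.021, 0.132]
contact_force: [-1.5, 0.9, 2.1]
finger_gap: 0.0598
```

>>> servo_tool --pt "0 0 -1 0" --pt "0 0 -1 0" --pt "0 0 0 0"

```text
time: 14.55
tcp_pos: [0.6245, -0.0581, 0.1652]
eef_rot: [-3.139, -0.024, 0.132]
contact_force: [-3.1, 1.8, 2.7]
finger_gap: 0.0595
```

```bash
python3 look.py w6; python3 - <<'E'
from h import *
im=get_image('side');a=cv2.resize(im[120:280,240:440],None,fx=2.5,fy=2.5,interpolation=cv2.INTER_CUBIC)
b=cv2.resize(cv2.imread('pics/w6.png')[100:380,150:410][:,:,::-1],(371,400))
save(np.hstack([a[:,:429],b]),'s6')
E
```

```text
[ 0.6244643  -0.05807493  0.16515482] [-3.13894568 -0.02351666  0.13245884] [-3.09796947  1.76543096  2.72627661]
0.61 [281.1 182.3] [ 0.6704 -0.0511  0.2007]
60 178 191 [0.6595 0.024 ]
100 178 191 [0.6613 0.0104]
140 114 145 [ 0.6815 -0.0027]
440 113 144 [ 0.6948 -0.1005]
480 177 191 [ 0.6787 -0.1186]
520 178 191 [ 0.6803 -0.1322]
```

View pics/s6.png

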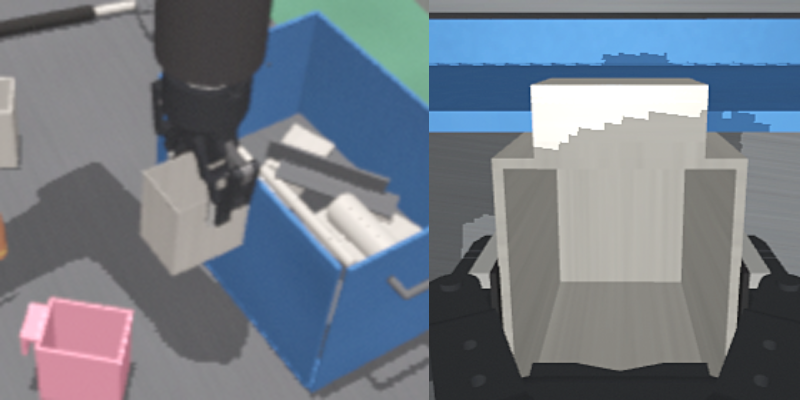

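The can sits on the lip. The bridge spans the hem in the wrist crop at (532–708, 80–165), hook z is about 0.201 and the contact force is small. I'll ease off the side load, open the jaws and rise.

>>> servo_tool --pt "-0.5 0 0.3 0" --pt "0 0 0 0"

```text
time: 14.95
tcp_pos: [0.6244, -0.0581, 0.1651]
eef_rot: [-3.139, -0.024, 0.132]
contact_force: [-1.4, 0.8, 1.7]
finger_gap: 0.0596
```

>>> servo_tool --pt "0 0 0 0" --pt "0 0 0 0" --pt "0 0 0 0" --pt "0 0 0 0" --jaw -1

```text
time: 15.45
tcp_pos: [0.6238, -0.0581, 0.1628]
eef_rot: [-3.139, -0.021, 0.132]
contact_force: [0.4, -0.4, -0.7]
finger_gap: 0.0856
```

>>> servo_tool --pt "0 0 10 0" --pt "0 0 15 0" --pt "0 0 20 0" --pt "0 0 25 0" --pt "0 0 25 0" --pt "0 0 10 0" --pt "0 0 0 0"

```text
time: 16.32
tcp_pos: [0.624, -0.0585, 0.2775]
eef_rot: [-3.139, -0.026, 0.132]
contact_force: [0.3, 0.3, -0.1]
finger_gap: 0.0853
```

```bash
python3 look.py w7; python3 - <<'E'
from h import *
for c in('side','top'):
    im=get_image(c)
    for n,z in(('can_hook',.2),('can_center',.159),('nozzle_center',.031)):
        for r in finder.mark_of(c,n)[:3]: print(c,n,round(r['score'],2),np.round(r['location']),np.round(at(c,r['location'],z),4))
    if c=='side': a=cv2.resize(im[120:280,240:410],None,fx=2.5,fy=2.5,interpolation=cv2.INTER_CUBIC)
b=cv2.resize(cv2.imread('pics/w7.png')[60:340,150:410][:,:,::-1],(371,400))
save(np.hstack([a,b]),'s7')
E
```

```text
[ 0.62398039 -0.05848756  0.27748996] [-3.13941924 -0.02613339  0.13180829] [ 0.26767179  0.31175841 -0.07400196]
0.92 [276.6 343.4] [ 0.6075 -0.0579  0.313 ]
60 91 123 [0.6835 0.0974]
100 155 162 [0.6532 0.0714]
140 155 162 [0.6568 0.0444]
440 155 162 [ 0.6835 -0.1576]
480 154 162 [ 0.6874 -0.1844]
520 41 88 [ 0.7479 -0.1936]
side can_hook 0.96 [335. 185.] [ 0.6667 -0.0542  0.2   ]
side can_hook 0.56 [254. 246.] [ 0.4324 -0.1476  0.2   ]
side can_center 0.9 [272. 258.] [ 0.4661 -0.1629  0.159 ]
side can_center 0.73 [316. 201.] [ 0.622  -0.0528  0.159 ]
side can_center 0.73 [337. 185.] [ 0.6927 -0.0221  0.159 ]
side nozzle_center 0.57 [238. 213.] [0.4602 0.0897 0.031 ]
top can_hook 0.71 [305. 260.] [ 0.4557 -0.0779  0.2   ]
top can_center 0.87 [309. 246.] [ 0.4889 -0.0908  0.159 ]
top can_center 0.63 [297. 194.] [ 0.6244 -0.0601  0.159 ]
top nozzle_center 0.41 [244. 255.] [0.4646 0.0851 0.031 ]
```

View pics/s7.png

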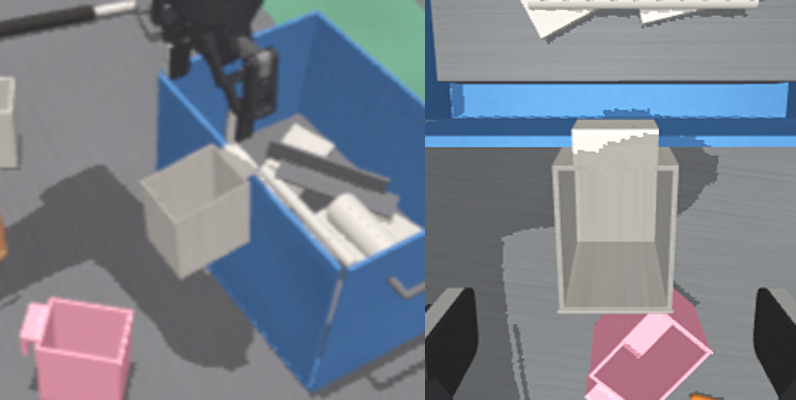

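The can hangs level on the lip by itself. Its mouth centre is about (0.621, -0.0575) with the rim at z≈0.204. Now for the nozzle.

>>> servo_tool --pt "-22 20 -5 -1" --pt "-22 20 -10 -1" --pt "-22 20 -10 -1" --pt "-22 20 -10 -1" --pt "-22 20 -10 -1" --pt "-22 20 -10 -1" --pt "-20 18 -10 -1" --pt "0 0 0 0"

```text
time: 17.82
tcp_pos: [0.4667, 0.0824, 0.2081]
eef_rot: [-3.139, -0.024, 0.005]
contact_force: [-0.7, -0.6, -0.7]
finger_gap: 0.0852
```

```bash
cat > noz.py <<'E'
from h import *
s=ctrl.get_state();print(s['tcp_pos'],s['eef_rot'])
M=camera_model('wrist');im=get_image('wrist');save(im,'n1')
for r in finder.mark_of('wrist','nozzle_center')[:2]: print(round(r['score'],2),np.round(r['location'],1),np.round(at('wrist',r['location'],.031,M),4))
for r in finder.regions_of('wrist','nozzle_center')[:1]:
    ys,xs=np.nonzero(r['pixels']);print(xs.min(),xs.max(),ys.min(),ys.max(),np.round(at('wrist',r['location'],.031,M),4))
E
python3 noz.py
```

```text
[0.46674146 0.08243464 0.20812088] [-3.13920039 -0.02398867  0.00460153]
0.87 [275.5 201.2] [0.4621 0.0909 0.031 ]
267 288 189 221 [0.4594 0.0914 0.031 ]
```

View pics/n1.png

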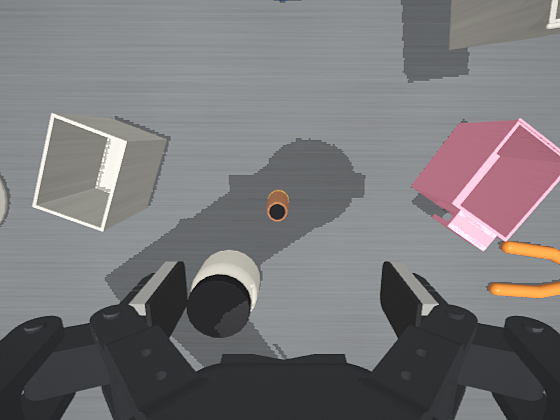

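```bash
python3 - <<'E'
from h import *
M=camera_model('wrist')
for n,q,z in(('jar',(219,305),.075),('noz top',(277.3,211.5),.062),('noz base',(278,193.5),0)):print(n,at('wrist',q,z,M))
E
```

```text
jar [0.37154113 0.14291689 0.075     ]
noz top [0.46018939 0.08740551 0.062     ]
noz base [0.46575713 0.08781295 0.        ]
```

The nozzle stands at (277,205). The jar at (222,290) clears the fingers by about 40 mm. I'm descending to the nozzle.

>>> servo_tool --pt "-6 6 -30 0" --pt "0 0 -35 0" --pt "0 0 -35 0" --pt "0 0 -30 0" --pt "0 0 -20 0" --pt "0 0 0 0"

```text
time: 18.73
tcp_pos: [0.4656, 0.084, 0.0568]
eef_rot: [-3.14, -0.027, -0.004]
contact_force: [0.6, -0.0, 0.0]
finger_gap: 0.0855
```

>>> servo_tool --pt "-4 4 -10 0" --pt "0 0 -10 0" --pt "0 0 -7 0" --pt "0 0 -5 0" --pt "0 0 0 0"

```text
time: 19.35
tcp_pos: [0.4632, 0.0885, 0.0255]
eef_rot: [-3.138, -0.031, -0.005]
contact_force: [-0.6, 0.6, 0.6]
finger_gap: 0.0853
```

>>> servo_tool --pt "-2 0 -2 0" --pt "0 0 0 0" --pt "0 0 0 0" --pt "0 0 0 0" --pt "0 0 0 0" --pt "0 0 0 0" --pt "0 0 0 0" --jaw 1 --force 35

```text
time: 20.23
tcp_pos: [0.4616, 0.0888, 0.0243]
eef_rot: [-3.138, -0.032, -0.005]
contact_force: [-0.1, 0.2, -0.8]
finger_gap: 0.0208
```

>>> servo_tool --pt "0 0 20 0" --pt "0 0 35 0" --pt "0 0 40 0" --pt "0 0 45 0" --pt "0 0 45 0" --pt "0 0 40 0" --pt "0 0 20 0" --pt "0 0 0 0"

```text
time: 21.22
tcp_pos: [0.4588, 0.0874, 0.2747]
eef_rot: [-3.139, -0.028, -0.005]
contact_force: [0.2, -0.5, -2.1]
finger_gap: 0.0207
```

>>> servo_tool --pt "23 -20 0 1.1" --pt "23 -20 0 1.1" --pt "23 -20 0 1.1" --pt "23 -20 0 1.1" --pt "23 -20 0 1.1" --pt "23 -20 0 1.1" --pt "20 -18 0 1" --pt "0 0 0 0"

```text
time: 22.22
tcp_pos: [0.6184, -0.0545, 0.2591]
eef_rot: [-3.137, -0.01, 0.134]
contact_force: [-0.3, -1.3, -1.2]
finger_gap: 0.0204
```

```bash
python3 - <<'E'
from h import *
s=ctrl.get_state();print(s['tcp_pos'],s['eef_rot'],s['finger_gap'])
M=camera_model('wrist');im=get_image('wrist');save(im,'d1')
for n,z in(('can_hook',.2),('can_center',.159),('nozzle_center',s['tcp_pos'][2]+.007)):
    for r in finder.mark_of('wrist',n)[:2]: print(n,round(r['score'],2),np.round(r['location'],1),np.round(at('wrist',r['location'],z,M),4))
E
```

```text
[ 0.61836708 -0.05448375  0.25907757] [-3.13717531 -0.00962808  0.13436465] 0.0203606672775615
can_hook 0.96 [288.1 153.4] [ 0.6678 -0.0503  0.2   ]
can_hook 0.81 [282.1 342.7] [ 0.5334 -0.0646  0.2   ]
can_center 0.66 [289.4 203.4] [ 0.6272 -0.0574  0.159 ]
can_center 0.65 [526.6 332.1] [ 0.5424 -0.2748  0.159 ]
nozzle_center 0.89 [282. 276.] [ 0.6171 -0.0538  0.2661]
nozzle_center 0.28 [291.3 154.7] [ 0.6723 -0.0504  0.2661]
```

View pics/d1.png

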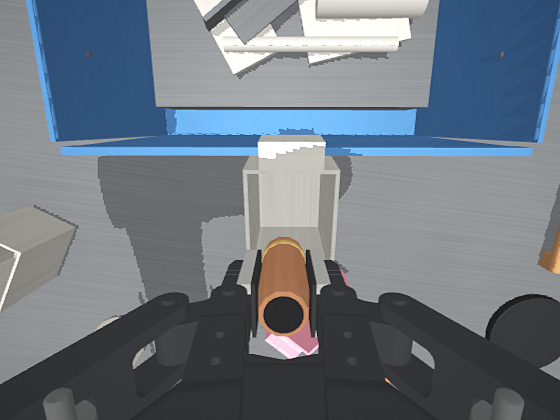

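The nozzle (280,290) is held above the hanging can, whose hook is at (291,150). I'm nudging into the middle of the mouth and lowering.

>>> servo_tool --pt "2.5 -3 -6 0" --pt "0 0 -10 0" --pt "0 0 -10 0" --pt "0 0 -10 0" --pt "0 0 -8 0" --pt "0 0 -3 0" --pt "0 0 0 0"

```text
time: 23.3
tcp_pos: [0.6193, -0.0547, 0.2117]
eef_rot: [-3.137, -0.014, 0.139]
contact_force: [-0.6, -0.0, -0.2]
finger_gap: 0.0202
```

>>> servo_tool --pt "1 -3 0 0" --pt "0 0 0 0"

```text
time: 23.55
tcp_pos: [0.6207, -0.058, 0.2124]
eef_rot: [-3.137, -0.015, 0.139]
contact_force: [-0.5, -0.6, -0.5]
finger_gap: 0.0206
```

>>> servo_tool --pt "0 0 0 0" --pt "0 0 0 0" --pt "0 0 0 0" --pt "0 0 0 0" --jaw -1

```text
time: 24.05
tcp_pos: [0.6211, -0.0582, 0.2136]
eef_rot: [-3.137, -0.017, 0.138]
contact_force: [-0.3, -0.4, 0.2]
finger_gap: 0.0855
```

>>> servo_tool --pt "0 0 20 0" --pt "0 0 30 0" --pt "-20 0 30 0" --pt "-30 0 10 0" --pt "-30 0 0 0" --pt "-20 0 0 0" --pt "0 0 0 0" --pt "0 0 0 0"

```text
time: 25.05
tcp_pos: [0.5183, -0.0581, 0.3061]
eef_rot: [-3.137, -0.018, 0.139]
contact_force: [0.3, 0.0, 0.5]
finger_gap: 0.0854
```

```bash
python3 - <<'E'
from h import *
s=ctrl.get_state();print(s['tcp_pos'],s['contact_force'],s['time'])
M=camera_model('wrist');w=get_image('wrist')
for n,z in(('can_hook',.2),('can_center',.159),('nozzle_center',.15)):
    for r in finder.mark_of('wrist',n)[:2]: print(n,round(r['score'],2),np.round(r['location'],1),np.round(at('wrist',r['location'],z,M),4))
im=get_image('side')
print([(round(r['score'],2),r['location']) for r in finder.mark_of('side','nozzle_center')[:2]],[(round(r['score'],2),at('side',r['location'],.2)) for r in finder.mark_of('side','can_hook')[:1]])
a=cv2.resize(im[120:280,240:400],(400,400),interpolation=cv2.INTER_CUBIC)
c,r=proj('wrist',np.array([.64,-.055,.2]),M).astype(int);r=max(r,90);print(c,r)
b=cv2.resize(w[r-80:r+80,c-80:c+80],(400,400),interpolation=cv2.INTER_CUBIC)
save(np.hstack([a,b]),'f1')
E
```

```text
[ 0.51828128 -0.05814899  0.30609487] [0.28681282 0.04190251 0.5163402 ] 25.05
can_hook 0.91 [302.9   0.9] [ 0.6685 -0.0502  0.2   ]
can_center 0.88 [300.1  80.7] [ 0.6236 -0.057   0.159 ]
can_center 0.67 [318.1 208.6] [ 0.5165 -0.0902  0.159 ]
[(0.52, [317.4, 204.3]), (0.49, [232.6, 177.5])] [(0.89, array([ 0.6737161, -0.0623314,  0.2      ]))]
303 90
```

View pics/f1.png

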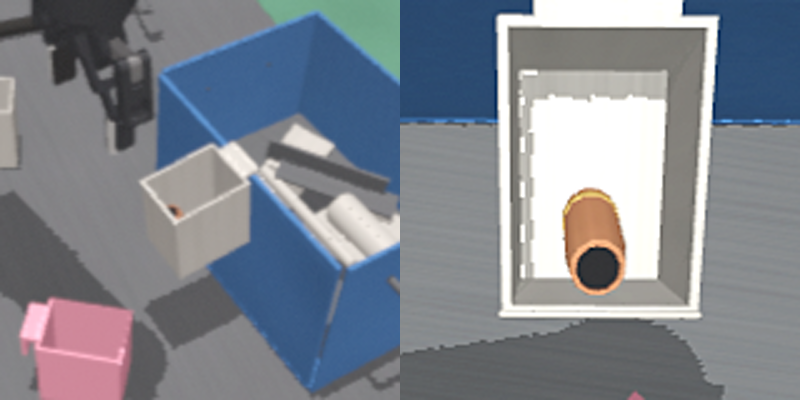

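The nozzle stands inside the can at (595,240) in the crop. The can still hangs level with its hook on the lip, and the gripper is clear.

```bash
python3 -c "
from h import *
print(order.sign_off())"
```

```text
the job is handed in; nothing more can be done
None
```

The can hangs by its hook on the front lip of the blue bin, with the copper nozzle standing inside it. I handed the job in at about 25 s of the 72 s allowed; sign-off reports no verdict.

- **Hanging the can:** I measured the lip with the wrist camera, turned the can to match it (about 7.6°) and felt both sides of the hook slot. I then lowered the can until the hook took its weight at z ≈ 0.20 m. The sideways force read about 3.5 N at most, and the wrist force rose by about 6 N at seating.
- **Dropping the nozzle:** I checked that the can hung by itself before fetching the nozzle. I released it with its lower end already about 15–20 mm inside the mouth.
- **Last checks:** In the final pictures the can is level, the hook is on the lip and the gripper is clear, with no contact force. The wrist camera still puts the hook at (0.6685, -0.050), where it was seated. The side-camera network put it about 5 mm farther in x and 12 mm away in y. I took that as network error, since the pictures show no shift. The final crops show the bin, the pink can and part of the plain tin undisturbed; I did not look again at the rest of the bench.

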